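Uncover a row of clay oven pots and lay the lids in order on the lid rack

ROBOT

A 6-joint arm with a two-finger parallel gripper is mounted at the origin on the work surface. World frame = base frame: x ahead of the robot, y to its left, z up, the work surface at z = 0. Lengths are in m, angles in rad, forces in N, time in s.
With the tool pointing down it reaches from about 0.3 to 0.825 m from the base axis. Payload 5.4 kg.
Tool frame: the origin (TCP) lies at the very end of the fingers, on their centre line; the grasp point (between the pads) lies 19 mm behind it; z points along the fingers, x is the direction in which the jaws open and shut, and the axes are right-handed (so a half turn about z gives the same grasp; the last joint's range is limited). The gripper opens to 92 mm and grips with 3 to 60 N. Pads are 20 mm wide; open, the fingers measure 128 mm over their backs; the gripper's body (75 mm by 189 mm) begins 69 mm behind the grasp point.
Start: joints at [-1.351, 0.158, 1.597, -0, 1.386, -0.21], TCP at [0.24, -0.523, 0.215] pointing down, gripper open.
Joint ranges: [-2.91, 2.91], [-0.94, 2.29], [0.18, 2.7], [-1.29, 4.43], [0.17, 2.64], [-3, 3]. Speed limits (rad/s): [2.57, 2.57, 3.14, 3.14, 3.14, 3.14].

INTERFACE

Orientations are given as a rotation vector (axis times angle).
In Python, from rig import ctrl, optics, workorder gives the robot as it stands.
- The arm moves only by the tool apply_moves, never from a script. Its argument "targets" is a list of rows, each an object of numbers: "tx", "ty", "tz": the shift along the world's x, y, z in cm; "rx", "ry", "rz": the turn, a rotation vector about the world's x, y, z in rad; "grip": the finger opening in cm, from 0 to 9.19. A call has 1 to 10 rows; each row is the pose to reach, as a shift and turn from the pose measured when the call began; what a row does not reach only later rows make up. A row lasts 1/10 s, in which the tool goes at most 50 mm and 8.59 degrees, less where a joint would pass 70% of its speed; a pose out of reach is approached as far as the arm can. A call with a gripper value outside its range is refused whole. The fingers move at their own pace and stop on an object; "squeeze" is the grip in N (left out, the last holds). Time passes only in rows, so rows that repeat a pose let the fingers close. It gives the time, the measured TCP pose, the force and the opening at its end, in the units of the state.
- ctrl.read_state(): the state, without advancing time (a new reading comes with each control period).
- optics.read_camera(name): name is "scene" or "top" or "wrist"; returns (picture, depth): 400x640x3 uint8, red, green, blue; 400x640 float32, m along the optical axis (not along the pixel's ray), 0 where there is no reading.
- optics.get_calibration(name): a dict with "K" (3x3 intrinsics, pixels), "rvec" (rotation vector, rad) and "tvec" (3), from world to camera coordinates, as OpenCV has them. Camera axes: x right, y down, z forward; pixel columns grow to the right and rows downward; lengths in m; the calibration is good to about 2 mm. The wrist camera is an equidistant fisheye: a pixel r from the principal point sees the ray r / f radians off the axis. A picture is of the moment at which its call begins: read the wrist's pose just before it. get_calibration takes no time and is no camera call; for the wrist camera it gives the pose at the moment of the call.
- workorder.hand_in(): hands the job in, once; it reports no verdict.
Trained networks look in the newest picture that a camera, given by its name, has taken for a name from the list of things; names that differ only in an ending like _2 or _b are one class to them, and where a whole thing is asked for, a point or a joint stands for the part that bears it (a point fixed in the world has none). Each returns a list of dicts, best first, with "confidence" (0 to 1); they miss things now and then, are a little off and sometimes report something else, mostly with a low value. They report only what shows in the picture. A call takes as long as a camera call. They do not tell look-alikes from the thing itself.
- optics.spot_in(query, camera): "xy" ([column, row] in pixels, amid what is visible of it).
- optics.silhouettes(query, camera): "region" (400x640 bool, what is visible of it) and "xy" ([column, row] in pixels, amid what is visible of it).
- optics.landmark_of(query, camera): "xy" ([column, row] in pixels: a listed point, or the origin of a listed thing).
The state is a dict: "clock": time; "q": joint angles; "qvel": joint speeds; "tau": joint torques, N m; "tool_pos": TCP position; "tcp_rot": TCP orientation; "force": force on the tool from outside, world axes, zero at the start; "moment": the same for the moment, N m; "width": finger opening in m.
Only numpy, scipy, OpenCV 4.12 (cv2) and the standard library are available. Lean on these libraries where they do the work, as an engineer would, in place of code of your own. Each camera call takes 0.05 s, during which the arm holds its last target.

TASK

Uncover the four clay pots and lay their lids, knob up, in the four openings of the wooden lid rack in the same left-to-right order as the pots stand, so that each hand-made lid can go back on its own pot. Lower each lid gently until it sits flat with its plug in the opening; do not drop it. Leave the pots standing where they are.

Things in the scene. Friction and masses are not known exactly. Their poses are not given: they have to be found in the camera images.
- knob_a (a point): dark clay lid A (smallest, ball-topped knob, one ridge), 94 mm across, about 150 g, loose on pot A: a disc with a knob on top (26 mm thick, 37 mm tall; grip this) and a tapered plug below (10 mm deep, 55 mm wide, 45 at its foot). Point on the lid's axis (z, up), in the knob: 13 mm below its top, 24 mm above the disc's upper face, 36 mm above the disc's flat underside that rests on rim or rack.
- knob_b (a point): dark clay lid B (flat-topped knob, two ridges), 100 mm across, about 150 g, loose on pot B: a disc with a knob on top (26 mm thick, 37 mm tall; grip this) and a tapered plug below (10 mm deep, 55 mm wide, 45 at its foot). Point on the lid's axis (z, up), in the knob: 13 mm below its top, 24 mm above the disc's upper face, 36 mm above the disc's flat underside that rests on rim or rack.
- knob_c (a point): dark clay lid C (pointed knob, no ridge), 97 mm across, about 150 g, loose on pot C: a disc with a knob on top (26 mm thick, 37 mm tall; grip this) and a tapered plug below (10 mm deep, 55 mm wide, 45 at its foot). Point on the lid's axis (z, up), in the knob: 13 mm below its top, 24 mm above the disc's upper face, 36 mm above the disc's flat underside that rests on rim or rack.
- knob_d (a point): dark clay lid D (widest, blunt knob, one ridge), 103 mm across, about 150 g, loose on pot D: a disc with a knob on top (26 mm thick, 37 mm tall; grip this) and a tapered plug below (10 mm deep, 55 mm wide, 45 at its foot). Point on the lid's axis (z, up), in the knob: 13 mm below its top, 24 mm above the disc's upper face, 36 mm above the disc's flat underside that rests on rim or rack.
- pot_a: loose black clay pot A, 78 mm tall, 99 mm wide, about 420 g, standing in one of the four places of the pot rack (which one varies), under lid A; it stays there. Origin at the centre of its foot; z up.
- pot_b: loose black clay pot B, 86 mm tall, 101 mm wide, about 420 g, standing in one of the four places of the pot rack (which one varies), under lid B; it stays there. Origin at the centre of its foot; z up.
- pot_c: loose black clay pot C, 82 mm tall, 96 mm wide, about 420 g, standing in one of the four places of the pot rack (which one varies), under lid C; it stays there. Origin at the centre of its foot; z up.
- pot_d: loose black clay pot D, 90 mm tall, 102 mm wide, about 420 g, standing in one of the four places of the pot rack (which one varies), under lid D; it stays there. Origin at the centre of its foot; z up.
- lid_rack: fixed wooden rack, 486 mm long (y), 128 wide (x), 22 thick, nearer or farther than the pots. Origin: centre of its underside on the slab. Four square 74 mm openings right through, at x 0, y +180, +60, -60, -180 mm; +y is left seen from the robot. Any lid fits any opening: disc flat on the wood, plug in the opening (up to 10 mm play), knob point then 58 mm above the slab.
- pot_rack: fixed black iron rack, 480 mm long (y), 126 wide (x), 35 high to its guard rail. Origin: centre of its underside on the slab. The four pots stand in it, their feet 15 mm above the slab, at x 0, y +180, +60, -60, -180 mm, each within about 4 mm; +y is left seen from the robot.
Not all that is in view belongs to the job. Leave any purple or red look-alike of the part that bears knob_a alone.

How it is judged:
By the outcome, as a careful person would: the job done as asked, in the order asked, and still so for the second after the job is handed in, with the robot touching nothing.
It also fails if it takes over 104 s, if anything falls off the work surface, if the arm or the gripper's body presses on something with over 40 N, if the wrist force passes 120 N, or if a joint passes its speed limit or range.

## Working session

There is one attempt and no reset: what is moved stays moved. The work goes in short steps, Python scripts to look and compute and a tool call to move; the robot and the scene stay as the last step left them, time stands still between calls to the robot, and variables do not carry over. Pictures are saved under pics/ and viewed, and the job is handed in when it is done.

Besides the shell and the picture viewer there is one more tool, called after "Call:" as name(argument=value, ...), one argument or row to a line, values as JSON. apply_moves: Moves the arm, as the interface text tells. Its arguments: {"type":"object","properties":{"targets":{"type":"array","items":{"type":"object","properties":{"tx":{"type":"number"},"ty":{"type":"number"},"tz":{"type":"number"},"rx":{"type":"number"},"ry":{"type":"number"},"rz":{"type":"number"},"grip":{"type":"number"}}}},"squeeze":{"type":"number"}},"required":["targets"]}

```bash
ls; mkdir -p pics; python3 - <<'E'
from rig import ctrl, optics, workorder
import cv2
s=ctrl.read_state();print(s)
for n in ["scene","top"]:
    p,d=optics.read_camera(n); cv2.imwrite(f"pics/{n}0.png",p[:,:,::-1])
    print(n,optics.get_calibration(n))
    for q in ["knob_a","lid_rack","pot_rack"]:
        print(q,[(r["confidence"],r["xy"]) for r in optics.landmark_of(q,n)])
E
```

```text
pics
{'clock': 0.0, 'q': array([-1.35111395e+00,  1.59012123e-01,  1.59821154e+00, -1.09921885e-05,
        1.38618986e+00, -2.10083657e-01]), 'qvel': array([ 0.0010592 ,  0.00062606,  0.00129891, -0.00040238, -0.00042636,
        0.00044889]), 'tau': array([ 3.95841448e-05, -3.85574484e+01, -3.22107375e+01,  6.99424418e-02,
        3.80411558e-02, -1.51130434e-04]), 'tool_pos': array([ 0.23942746, -0.52210397,  0.21365002]), 'tcp_rot': array([-2.64296543e+00,  1.69597547e+00,  2.04327915e-03]), 'force': array([-0.38479517,  0.74639528, -0.05752476]), 'moment': array([-0.02533195,  0.01167688,  0.00490064]), 'width': 0.09177324915765907}
scene {'K': array([[463.61464274,   0.        , 322.24551736],
       [  0.        , 463.61464274, 190.48464491],
       [  0.        ,   0.        ,   1.        ]]), 'rvec': array([ 2.03137847,  1.41291501, -0.55711737]), 'tvec': array([-0.20739173, -0.21313954,  1.35084244])}
knob_a [(0.79, [263.5, 200.2]), (0.79, [369.1, 146.3]), (0.75, [204.9, 212.7]), (0.69, [372.3, 173.7]), (0.63, [428.4, 185.7]), (0.57, [321.7, 182.7]), (0.51, [216.6, 244.4])]
lid_rack [(0.95, [345.1, 302.8])]
pot_rack [(0.56, [294.6, 230.8])]
top {'K': array([[396.25468417,   0.        , 317.98682648],
       [  0.        , 396.25468417, 196.91004689],
       [  0.        ,   0.        ,   1.        ]]), 'rvec': array([ 2.15114312, -2.21258162,  0.12162453]), 'tvec': array([0.04053268, 0.46866999, 0.89923775])}
knob_a [(0.93, [244.3, 204.4]), (0.74, [308.5, 205.3]), (0.72, [185.6, 202.8]), (0.69, [424.2, 207.4]), (0.65, [220.9, 285.4]), (0.62, [366.4, 204.8])]
lid_rack [(0.66, [247.6, 203.7]), (0.63, [314.4, 121.5])]
pot_rack [(0.88, [332.2, 208.7])]
```

View pics/scene0.png

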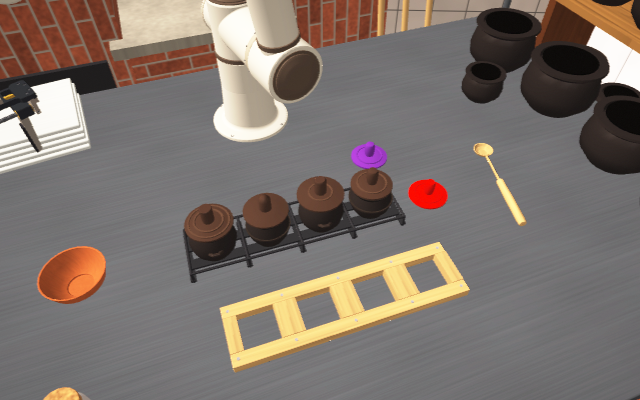

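View pics/top0.png

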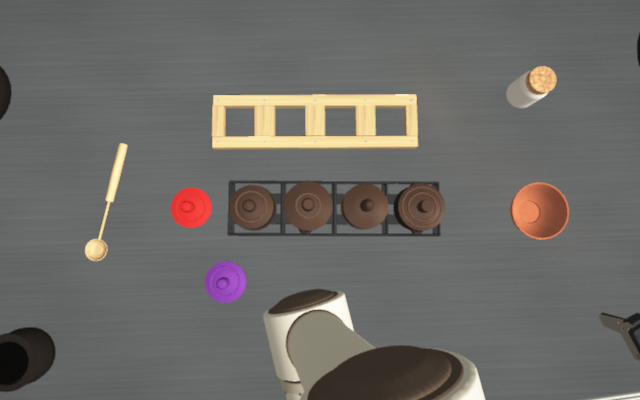

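```bash
cat > h.py <<'E'
from rig import ctrl, optics, workorder
import cv2, numpy as np
def cal(n):
    c=optics.get_calibration(n);R=cv2.Rodrigues(np.array(c["rvec"]))[0];return c["K"],R,np.array(c["tvec"])
def cloud(n,d):
    K,R,t=cal(n);v,u=np.indices(d.shape)
    P=np.stack([(u-K[0,2])/K[0,0]*d,(v-K[1,2])/K[1,1]*d,d],-1)
    W=(P-t)@R; W[d==0]=np.nan; return W
def ray(n,uv,z):
    K,R,t=cal(n);r=R.T@np.array([(uv[0]-K[0,2])/K[0,0],(uv[1]-K[1,2])/K[1,1],1]);o=-R.T@t
    return o+r*(z-o[2])/r[2]
E
python3 - <<'E'
from h import *
for n in ["top","scene"]:
    p,d=optics.read_camera(n); W=cloud(n,d)
    np.save(n+"W.npy",W); np.save(n+"p.npy",p)
    if n=="top":
        print("table z",np.nanmedian(W[20:80,200:400,2]))
        print("rack z",np.nanmedian(W[97:103,220:410,2]), W[97:103,220:410,2].std())
        for c,u in zip("1234",[252,308,365,420]):
            w=W[170:240,u-30:u+30].reshape(-1,3)
            z=w[:,2]; 
            print(c,"zmax",np.nanpercentile(z,[99.8]),np.histogram(z,bins=np.arange(.08,.17,.005)))
            zt=np.nanpercentile(z,99.8)
            k=w[z>zt-0.03]; m=w[(z>zt-.055)&(z<zt-.03)]
            print(" knob",len(k),np.median(k,0)," disc",len(m),cv2.minEnclosingCircle((m[:,:2]*1000).astype(np.float32)),"z",np.median(m[:,2]))
    for q in ["knob_a"]:
        for r in optics.landmark_of(q,n): print(n,r["confidence"],r["xy"],ray(n,r["xy"],.135))
    for q in ["lid_rack","pot_rack","knob_a"]:
        for r in optics.silhouettes(q,n):
            m=r["region"]; w=W[m]; print(n,q,r["confidence"],r["xy"],np.nanmin(w,0),np.nanmax(w,0))
s=p[120:290,150:430,::-1];cv2.imwrite("pics/c1.png",cv2.resize(s,None,fx=2.8,fy=2.8,interpolation=3))
E
```

```text
table z -0.0018810777714147414
rack z 0.020221333385309577 nan
1 zmax [0.14074341] (array([  0,   0,   8, 586, 762,  29,   0,   4,   4,   9,  35,  68,  18,
         0,   0,   0,   0]), array([0.08 , 0.085, 0.09 , 0.095, 0.1  , 0.105, 0.11 , 0.115, 0.12 ,
       0.125, 0.13 , 0.135, 0.14 , 0.145, 0.15 , 0.155, 0.16 , 0.165]))
 knob 138 [0.44629169 0.17080863 0.13764607]  disc 1385 ((447.18603515625, 172.6120147705078), 46.91878890991211) z 0.10047189926001895
2 zmax [0.15432977] (array([   0,    0,    0,    0,    0,  294, 1144,  298,    0,    1,    4,
          0,    3,   20,  105,    4,    0]), array([0.08 , 0.085, 0.09 , 0.095, 0.1  , 0.105, 0.11 , 0.115, 0.12 ,
       0.125, 0.13 , 0.135, 0.14 , 0.145, 0.15 , 0.155, 0.16 , 0.165]))
 knob 137 [0.44392353 0.05205424 0.15186922]  disc 1736 ((445.3728332519531, 52.09765625), 51.530330657958984) z 0.11242573622534036
3 zmax [0.1448531] (array([  0,   0,   0,  41, 833, 606,  12,   1,   6,   5,  23,  44,  50,
         8,   0,   0,   0]), array([0.08 , 0.085, 0.09 , 0.095, 0.1  , 0.105, 0.11 , 0.115, 0.12 ,
       0.125, 0.13 , 0.135, 0.14
[... 2522 characters left out ...]
72 0.12198242 0.01705223] [0.50144506 0.21995596 0.09540963]
scene knob_a 0.86 [320.0, 194.8] [ 0.29093405  0.00042747 -0.00267547] [0.49872526 0.14625674 0.15890849]
scene knob_a 0.82 [368.2, 157.1] [ 0.22444247  0.17146047 -0.00065829] [0.44074618 0.29289754 0.1429117 ]
scene knob_a 0.8 [206.4, 223.6] [ 0.28816467 -0.24870902 -0.00202197] [ 0.48928833 -0.13264277  0.1543676 ]
scene knob_a 0.75 [374.6, 183.5] [ 0.32227504  0.12586364 -0.00168183] [0.4963947  0.2690957  0.14428144]
scene knob_a 0.69 [429.5, 191.9] [ 0.40048469  0.27756168 -0.00159983] [0.50516807 0.38356624 0.06221163]
scene knob_a 0.6 [264.9, 210.6] [ 0.29747775 -0.11809544 -0.0023921 ] [ 0.49280228 -0.02127359  0.14701834]
```

View pics/c1.png

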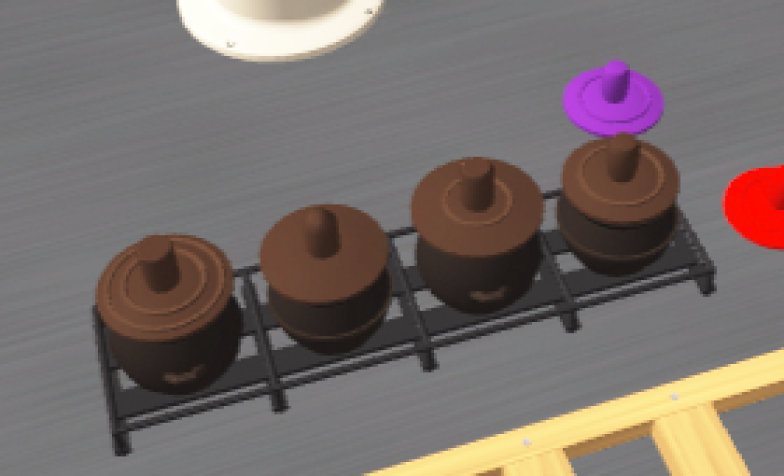

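```bash
python3 - <<'E'
from h import *
for n in ["top","scene"]:
    W=np.load(n+"W.npy");p=np.load(n+"p.npy")
    hsv=cv2.cvtColor(p,cv2.COLOR_RGB2HSV)
    m=(hsv[...,0]>8)&(hsv[...,0]<32)&(hsv[...,1]>60)&(hsv[...,2]>90)
    m&=(W[...,2]>.012)&(W[...,2]<.03)&(W[...,0]>.55)&(W[...,0]<.75)&(abs(W[...,1])<.35)
    K,R,t=cal(n)
    # intersect pixel rays with the plane z=top
    zt=0.022-(0.002)
    v,u=np.nonzero(m); P=np.array([ray(n,(a,b),zt)[:2] for a,b in zip(u,v)]).astype(np.float32)
    keep=abs(W[m][:,2]-.0205)<.005
    r=cv2.minAreaRect(P[keep]*1000); print(n,r)
    # openings
    lab=cv2.connectedComponentsWithStats((~m).astype(np.uint8),connectivity=4)
    for i in range(lab[0]):
        x,y,w,h,a=lab[2][i]
        if 300<a<4000: print("  open",lab[3][i],a,w,h,ray(n,lab[3][i],zt))
    # circle fits for knob/discs using disc edges
    for c,(x,y) in dict(A=(447,172),D=(445,52),C=(442,-69),B=(436,-188)).items():
        w=W[(abs(W[...,0]*1000-x)<60)&(abs(W[...,1]*1000-y)<58)&(W[...,2]>.09)]
        z=w[:,2];zt2=np.percentile(z,99.8)
        mm=w[(z>zt2-.055)&(z<zt2-.034)]
        kk=w[(z>zt2-.006)]
        print("  ",c,zt2,cv2.minEnclosingCircle((mm[:,:2]*1000).astype(np.float32)),"toppts",kk.mean(0),len(kk),(kk.max(0)+kk.min(0))/2)
K,R,t=cal("wrist");print("wrist",K,-R.T@t,R)
E
```

```text
Traceback (most recent call last):
  File "h.py", line 10, in ray
    K,R,t=cal(n);r=R.T@np.array([(uv[0]-K[0,2])/K[0,0],(uv[1]-K[1,2])/K[1,1],1]);o=-R.T@t
          ~~~^^^
  File "h.py", line 4, in cal
    c=optics.get_calibration(n);R=cv2.Rodrigues(np.array(c["rvec"]))[0];return c["K"],R,np.array(c["tvec"])
ValueError: time passes only in moves, steps and waits
```

```bash
python3 - <<'E'
s=open('h.py').read()
s=s.replace('def cal(n):\n','_c={}\ndef cal(n):\n    if n in _c and n!="wrist": return _c[n]\n    _c[n]=cal_(n); return _c[n]\ndef cal_(n):\n')
open('h.py','w').write(s)
E
cat > fit.py <<'E'
from h import *
for n in ["top","scene"]:
    W=np.load(n+"W.npy");p=np.load(n+"p.npy")
    hsv=cv2.cvtColor(p,cv2.COLOR_RGB2HSV)
    m=(hsv[...,0]>8)&(hsv[...,0]<32)&(hsv[...,1]>60)&(hsv[...,2]>90)
    m&=(W[...,2]>.012)&(W[...,2]<.03)&(W[...,0]>.55)&(W[...,0]<.75)&(abs(W[...,1])<.35)
    zt=0.022-(0.002)
    v,u=np.nonzero(m); P=np.array([ray(n,(a,b),zt)[:2] for a,b in zip(u,v)]).astype(np.float32)
    keep=abs(W[m][:,2]-.0205)<.005
    r=cv2.minAreaRect(P[keep]*1000); print(n,r)
    lab=cv2.connectedComponentsWithStats((~m).astype(np.uint8),connectivity=4)
    for i in range(lab[0]):
        x,y,w,h,a=lab[2][i]
        if 300<a<4000: print("  open",lab[3][i],a,w,h,ray(n,lab[3][i],zt))
    for c,(x,y) in dict(A=(447,172),D=(445,52),C=(442,-69),B=(436,-188)).items():
        w=W[(abs(W[...,0]*1000-x)<60)&(abs(W[...,1]*1000-y)<58)&(W[...,2]>.09)]
        z=w[:,2];zt2=np.percentile(z,99.8)
        mm=w[(z>zt2-.055)&(z<zt2-.034)]
        kk=w[(z>zt2-.006)]
        print("  ",c,zt2,cv2.minEnclosingCircle((mm[:,:2]*1000).astype(np.float32)),"toppts",kk.mean(0),len(kk),(kk.max(0)+kk.min(0))/2)
K,R,t=cal("wrist");print("wrist",K,-R.T@t,R)
print(ctrl.read_state()["clock"])
E
python3 fit.py
```

```text
top ((652.2135009765625, 30.440765380859375), (485.297607421875, 128.6411895751953), 88.68826293945312)
  open [389.53045404 120.50166113] 903 31 31 [ 0.64755974 -0.14809869  0.02      ]
  open [238.36058231 120.80403135] 893 31 30 [0.65545296 0.21014984 0.02      ]
  open [289.00865801 120.61688312] 924 32 30 [0.65302783 0.09064199 0.02      ]
  open [339.2693566  120.47110142] 917 32 30 [ 0.65051368 -0.02847494  0.02      ]
   A 0.14120563551064794 ((447.18603515625, 172.6120147705078), 46.91878890991211) toppts [0.44692643 0.17242324 0.13883204] 86 [0.44624029 0.17241488 0.13888459]
   D 0.15512779363231127 ((445.3728332519531, 52.09765625), 51.530330657958984) toppts [0.44478312 0.05216725 0.1521128 ] 120 [0.44503606 0.05207709 0.1525308 ]
   C 0.14562472019326037 ((442.0096130371094, -69.6852798461914), 48.59587478637695) toppts [ 0.44160469 -0.06930133  0.14273701] 60 [ 0.44039924 -0.06919881  0.143115  ]
   B 0.15128872886536532 ((436.15972900390625, -188.38174438476562), 50.441680908203125) toppts [ 0.43592998 -0.18728743  0.14874951] 126 [ 0.43560422 -0.18724076  0.14900367]
[... 738 characters left out ...]
1 0.05120366 0.15505235]
   C 0.1466893254950323 ((443.68011474609375, -69.60865020751953), 49.61564636230469) toppts [ 0.44523946 -0.07056342  0.1439574 ] 48 [ 0.44559089 -0.07065408  0.14386193]
   B 0.15270129233678578 ((438.2220153808594, -188.03282165527344), 51.087528228759766) toppts [ 0.43977119 -0.18820867  0.15010066] 112 [ 0.4392697  -0.18805702  0.15060573]
wrist [[309.70691629   0.         318.18977512]
 [  0.         309.70691629 192.50509452]
 [  0.           0.           1.        ]] [ 0.31265355 -0.48852146  0.38479215] [[ 4.15859621e-01 -9.09428818e-01  1.76974614e-05]
 [-8.71928529e-01 -3.98706123e-01  2.84207789e-01]
 [-2.58459698e-01 -1.18205974e-01 -9.58762709e-01]]
0.9
```

Candidates (top image): A (250,206), D (308,205), C (366,205), B (424,206), all brown. The look-alikes are red (190,207) and purple (225,282), and I'll avoid both. Left to right, by shape and height, the pots stand A, D, C, B.

Call:
apply_moves(
  targets=[
    {"tx": 20.9, "ty": 69.5, "tz": 1.5, "rz": 1.141},
    {"tx": 20.9, "ty": 69.5, "tz": 1.5, "rz": 1.141},
    {"tx": 20.9, "ty": 69.5, "tz": 1.5, "rz": 1.141},
    {"tx": 20.9, "ty": 69.5, "tz": 1.5, "rz": 1.141},
    {"tx": 20.9, "ty": 69.5, "tz": 1.5, "rz": 1.141},
    {"tx": 20.9, "ty": 69.5, "tz": 1.5, "rz": 1.141},
    {"tx": 20.9, "ty": 69.5, "tz": 1.5, "rz": 1.141},
    {"tx": 20.9, "ty": 69.5, "tz": 1.5, "rz": 1.141},
    {"tx": 20.9, "ty": 69.5, "tz": 1.5, "rz": 1.141},
    {"tx": 20.9, "ty": 69.5, "tz": 1.5, "rz": 1.141},
  ],
)

```text
invalid input at $.targets[0]: expected keys tx, ty, tz, rx, ry, rz, grip
```

Call:
apply_moves(
  targets=[
    {"tx": 20.9, "ty": 69.5, "tz": 1.5, "rx": 0, "ry": 0, "rz": 1.141, "grip": 9},
    {"tx": 20.9, "ty": 69.5, "tz": 1.5, "rx": 0, "ry": 0, "rz": 1.141, "grip": 8},
    {"tx": 20.9, "ty": 69.5, "tz": 1.5, "rx": 0, "ry": 0, "rz": 1.141, "grip": 7},
    {"tx": 20.9, "ty": 69.5, "tz": 1.5, "rx": 0, "ry": 0, "rz": 1.141, "grip": 7},
    {"tx": 20.9, "ty": 69.5, "tz": 1.5, "rx": 0, "ry": 0, "rz": 1.141, "grip": 7},
    {"tx": 20.9, "ty": 69.5, "tz": 1.5, "rx": 0, "ry": 0, "rz": 1.141, "grip": 7},
    {"tx": 20.9, "ty": 69.5, "tz": 1.5, "rx": 0, "ry": 0, "rz": 1.141, "grip": 7},
    {"tx": 20.9, "ty": 69.5, "tz": 1.5, "rx": 0, "ry": 0, "rz": 1.141, "grip": 7},
    {"tx": 20.9, "ty": 69.5, "tz": 1.5, "rx": 0, "ry": 0, "rz": 1.141, "grip": 7},
    {"tx": 20.9, "ty": 69.5, "tz": 1.5, "rx": 0, "ry": 0, "rz": 1.141, "grip": 7},
  ],
)

```text
clock: 1.9
tool_pos: [0.3838, -0.0421, 0.2254]
tcp_rot: [3.141, -0.001, 0.002]
force: [0.2, -0.6, 0.8]
width: 0.0698
```

Call:
apply_moves(
  targets=[
    {"tx": 6.4, "ty": 21.5, "tz": 0, "rx": 0, "ry": 0, "rz": 0, "grip": 7},
    {"tx": 6.4, "ty": 21.5, "tz": 0, "rx": 0, "ry": 0, "rz": 0, "grip": 7},
    {"tx": 6.4, "ty": 21.5, "tz": 0, "rx": 0, "ry": 0, "rz": 0, "grip": 7},
    {"tx": 6.4, "ty": 21.5, "tz": 0, "rx": 0, "ry": 0, "rz": 0, "grip": 7},
    {"tx": 6.4, "ty": 21.5, "tz": 0, "rx": 0, "ry": 0, "rz": 0, "grip": 7},
    {"tx": 6.4, "ty": 21.5, "tz": 0, "rx": 0, "ry": 0, "rz": 0, "grip": 7},
  ],
)

```text
clock: 2.5
tool_pos: [0.4479, 0.1756, 0.2253]
tcp_rot: [3.142, 0.007, 0.002]
force: [-0.3, -0.7, 0.4]
width: 0.0701
```

```bash
cat > wv.py <<'E'
from h import *
import sys
c=optics.get_calibration("wrist");p,d=optics.read_camera("wrist")
cv2.imwrite(f"pics/{sys.argv[1]}.png",p[:,:,::-1])
K=c["K"];R=cv2.Rodrigues(np.array(c["rvec"]))[0];t=np.array(c["tvec"])
v,u=np.indices(d.shape);dx=u-K[0,2];dy=v-K[1,2];r=np.hypot(dx,dy)+1e-9;th=r/K[0,0]
T=np.tan(th);P=np.stack([dx/r*T*d,dy/r*T*d,d],-1);P[(th>1.35)|(d==0)]=np.nan
W=(P-t)@R; np.save("wristW.npy",W);np.save("wristp.npy",p)
for cc,(x,y) in dict(A=(447,172),D=(446,52),C=(442,-69),B=(437,-188)).items():
    w=W[(abs(W[...,0]*1000-x)<60)&(abs(W[...,1]*1000-y)<58)&(W[...,2]>.085)&(W[...,2]<.158)]
    if len(w)<200: continue
    z=w[:,2];zt2=np.percentile(z,99)
    mm=w[(z>zt2-.055)&(z<zt2-.034)];kk=w[z>zt2-.006]
    print(cc,len(w),zt2,cv2.minEnclosingCircle((mm[:,:2]*1000).astype(np.float32)),(kk.max(0)+kk.min(0))/2)
print(ctrl.read_state()["tool_pos"],ctrl.read_state()["clock"])
E
python3 wv.py w1
```

```text
A 6621 0.14137472094342451 ((447.3187561035156, 173.41970825195312), 47.364864349365234) [0.44683617 0.1735706  0.13918408]
D 4218 0.1439097626461101 ((447.493408203125, 58.47517395019531), 51.04993438720703) [0.44548262 0.06290576 0.1438093 ]
C 1736 0.11424623292410513 ((0.0, 0.0), 0.0) [ 0.44244408 -0.05341393  0.11338852]
[0.44764695 0.17385169 0.22525234] 2.55
```

View pics/w1.png

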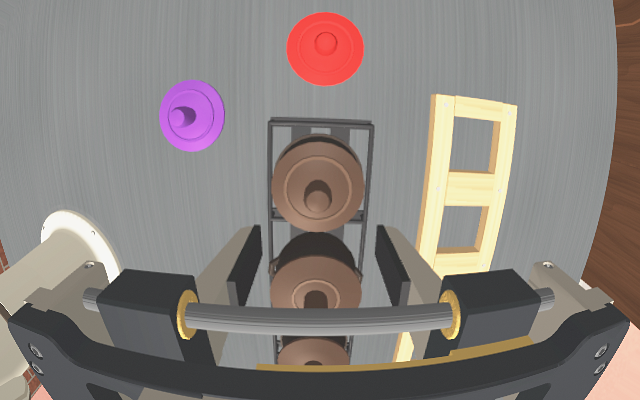

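The wrist view shows A at (318,180), between the red lid (325,45) and D (315,290). The tool is centred over A, so I'm descending.

Call:
apply_moves(
  targets=[
    {"tx": 0, "ty": 0, "tz": -4, "rx": 0, "ry": 0, "rz": 0, "grip": 7},
    {"tx": 0, "ty": 0, "tz": -8, "rx": 0, "ry": 0, "rz": 0, "grip": 7},
    {"tx": 0, "ty": 0, "tz": -10.3, "rx": 0, "ry": 0, "rz": 0, "grip": 7},
    {"tx": 0, "ty": 0, "tz": -11.2, "rx": 0, "ry": 0, "rz": 0, "grip": 7},
    {"tx": 0, "ty": 0, "tz": -11.2, "rx": 0, "ry": 0, "rz": 0, "grip": 3.5},
    {"tx": 0, "ty": 0, "tz": -11.2, "rx": 0, "ry": 0, "rz": 0, "grip": 2},
    {"tx": 0, "ty": 0, "tz": -11.2, "rx": 0, "ry": 0, "rz": 0, "grip": 1},
    {"tx": 0, "ty": 0, "tz": -11.2, "rx": 0, "ry": 0, "rz": 0, "grip": 1},
  ],
  squeeze=20,
)

```text
clock: 3.35
tool_pos: [0.4487, 0.1739, 0.1147]
tcp_rot: [3.141, 0.004, 0.006]
force: [1.0, 0.2, -0.3]
width: 0.0399
```

Call:
apply_moves(
  targets=[
    {"tx": 0, "ty": 0, "tz": -0.2, "rx": 0, "ry": 0, "rz": 0, "grip": 1},
    {"tx": 0, "ty": 0, "tz": -0.2, "rx": 0, "ry": 0, "rz": 0, "grip": 1},
    {"tx": 0, "ty": 0, "tz": -0.2, "rx": 0, "ry": 0, "rz": 0, "grip": 1},
    {"tx": 0, "ty": 0, "tz": -0.2, "rx": 0, "ry": 0, "rz": 0, "grip": 1},
    {"tx": 0, "ty": 0, "tz": -0.2, "rx": 0, "ry": 0, "rz": 0, "grip": 1},
  ],
)

```text
clock: 3.85
tool_pos: [0.4489, 0.174, 0.1131]
tcp_rot: [3.141, 0.004, 0.006]
force: [-1.9, -0.7, 4.6]
width: 0.0256
```

Call:
apply_moves(
  targets=[
    {"tx": 0, "ty": 0, "tz": 0.7, "rx": 0, "ry": 0, "rz": 0, "grip": 1},
    {"tx": 0, "ty": 0, "tz": 2, "rx": 0, "ry": 0, "rz": 0, "grip": 1},
    {"tx": 0, "ty": 0, "tz": 4, "rx": 0, "ry": 0, "rz": 0, "grip": 1},
    {"tx": 1, "ty": 0.2, "tz": 5, "rx": 0, "ry": 0, "rz": 0, "grip": 1},
    {"tx": 4, "ty": 0.7, "tz": 5, "rx": 0, "ry": 0, "rz": 0, "grip": 1},
    {"tx": 8, "ty": 1.4, "tz": 5, "rx": 0, "ry": 0, "rz": 0, "grip": 1},
    {"tx": 12, "ty": 2.1, "tz": 5, "rx": 0, "ry": 0, "rz": 0, "grip": 1},
    {"tx": 16, "ty": 2.8, "tz": 4, "rx": 0, "ry": 0, "rz": 0, "grip": 1},
    {"tx": 19.5, "ty": 3.4, "tz": 2, "rx": 0, "ry": 0, "rz": 0, "grip": 1},
    {"tx": 20.8, "ty": 3.7, "tz": 0, "rx": 0, "ry": 0, "rz": 0, "grip": 1},
  ],
)

```text
clock: 4.85
tool_pos: [0.6601, 0.211, 0.1133]
tcp_rot: [3.141, 0.003, 0.011]
force: [-1.0, -0.7, -2.4]
width: 0.0251
```

```bash
python3 wv.py w2; python3 -c "
from h import *
p,d=optics.read_camera('scene');cv2.imwrite('pics/s2.png',p[:,:,::-1]);print(ctrl.read_state()['force'])"
```

```text
A 1315 0.09391309163722843 ((0.0, 0.0), 0.0) [0.4481335  0.18234616 0.091132  ]
[0.6579279  0.21069362 0.10838411] 4.9
[-1.05244953  0.14070719 -2.19541246]
```

View pics/w2.png

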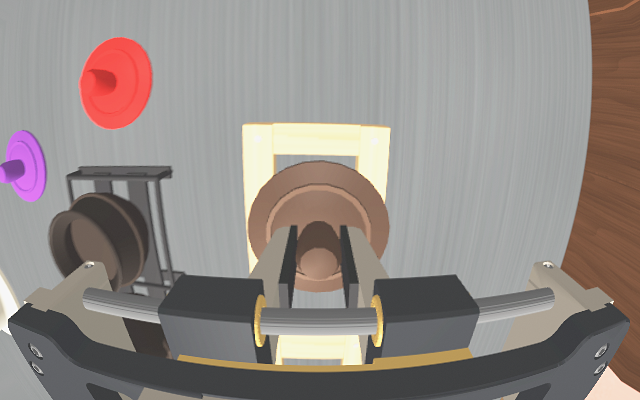

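View pics/s2.png

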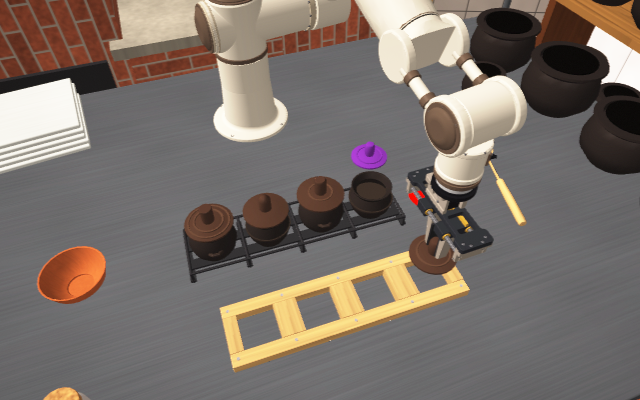

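```bash
cat > pl.py <<'E'
from h import *
import sys
# plane fit of a disc round x,y (m) within z range
def plane(W,x,y,z0,z1,rmin=.018,rmax=.055):
    r=np.hypot(W[...,0]-x,W[...,1]-y);w=W[(r<rmax)&(r>rmin)&(W[...,2]>z0)&(W[...,2]<z1)]
    for k in range(6):
        c=w.mean(0);n=np.linalg.svd(w-c,full_matrices=False)[2][2];n*=np.sign(n[2])
        e=abs((w-c)@n);w=w[e<max(.003,1.5*np.median(e))]
    print("n",n,"tiltdeg",np.degrees(np.arccos(n[2])),"c",c,len(w),"circ",cv2.minEnclosingCircle((w[:,:2]*1000).astype(np.float32)))
if __name__=="__main__":
    a=[float(v) for v in sys.argv[2:]]
    plane(np.load(sys.argv[1]),*a)
E
python3 pl.py wristW.npy .658 .21 .07 .125; python3 -c "
from h import *
print(ctrl.read_state())
p=np.load('wristp.npy');cv2.imwrite('pics/w2c.png',cv2.resize(p[140:310,220:420,::-1],None,fx=3,fy=3))"
```

```text
n [-0.00859487  0.00617472  0.999944  ] tiltdeg 0.6063699934082271 c [0.65955013 0.22714852 0.10186503] 7351 circ ((659.7452392578125, 210.69015502929688), 46.87215805053711)
{'clock': 4.95, 'q': array([ 0.13635545,  0.53610785,  1.33304653, -0.00136525,  1.27456799,
        0.1344277 ]), 'qvel': array([ 0.00674228, -0.07637534,  0.03372892,  0.00036728,  0.0360262 ,
       -0.00240507]), 'tau': array([-3.38541856e-01, -5.37789130e+01, -3.47572625e+01,  9.05698165e-02,
       -5.53423818e-01,  2.14493356e-02]), 'tool_pos': array([0.65590424, 0.21059337, 0.10931227]), 'tcp_rot': array([ 3.14000818e+00,  3.65446080e-03, -3.03643683e-03]), 'force': array([-1.05244953,  0.14070719, -2.19541246]), 'moment': array([-0.06404984,  0.00655835, -0.00480981]), 'width': 0.02584655492000424}
```

View pics/w2c.png

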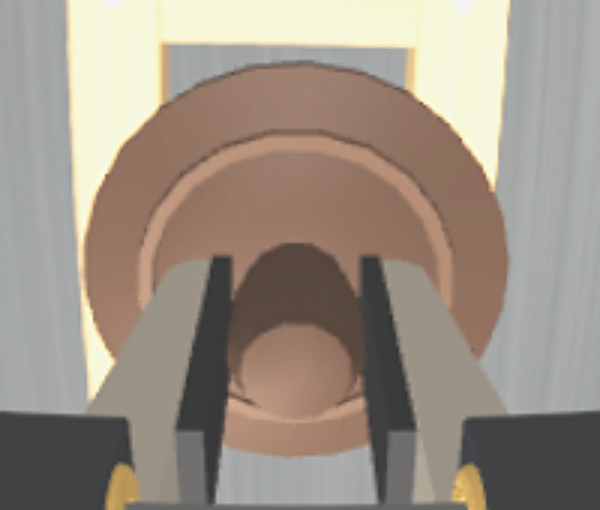

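```bash
python3 - <<'E'
import numpy as np,cv2
W=np.load("wristW.npy")
m=(W[...,2]>.014)&(W[...,2]<.032)&(W[...,0]>.5)&(W[...,0]<.8)&(W[...,1]>.05)&(W[...,1]<.35)
w=W[m];print(len(w),np.percentile(w,[.5,50,99.5],axis=0))
for y in (.23,.245,.255,.265,.27):
    r=np.sort(w[abs(w[:,1]-y)<.004][:,0]); g=np.diff(r); i=g.argmax() if len(g) else 0
    if len(r):print(y,r[0],r[-1],"gap",r[i],r[i+1])
E
```

```text
7005 [[0.50099791 0.13755093 0.01487656]
 [0.64763111 0.25511576 0.02200462]
 [0.72092061 0.32832281 0.03146711]]
0.23 0.5065063666985311 0.720991805285271 gap 0.5148565530916948 0.5938425364126348
0.245 0.5936865487783229 0.7215956519183352 gap 0.6208771751954927 0.6544292405101593
0.255 0.5942697791271883 0.7216207749564318 gap 0.5942697791271883 0.5952018866077766
0.265 0.5948265297847746 0.7218692272641845 gap 0.6578603998746054 0.6587009281666387
0.27 0.5948265297847746 0.7217110935384861 gap 0.6578636947990384 0.6587008415608252
```

Call:
apply_moves(
  targets=[
    {"tx": 0.1, "ty": 0, "tz": -1.5, "rx": 0, "ry": 0, "rz": 0, "grip": 1},
    {"tx": 0.1, "ty": 0, "tz": -4, "rx": 0, "ry": 0, "rz": 0, "grip": 1},
    {"tx": 0.1, "ty": 0, "tz": -5.2, "rx": 0, "ry": 0, "rz": 0, "grip": 1},
    {"tx": 0.1, "ty": 0, "tz": -5.8, "rx": 0, "ry": 0, "rz": 0, "grip": 1},
    {"tx": 0.1, "ty": 0, "tz": -6.1, "rx": 0, "ry": 0, "rz": 0, "grip": 1},
    {"tx": 0.1, "ty": 0, "tz": -6.3, "rx": 0, "ry": 0, "rz": 0, "grip": 1},
    {"tx": 0.1, "ty": 0, "tz": -6.3, "rx": 0, "ry": 0, "rz": 0, "grip": 1},
  ],
)

```text
clock: 5.65
tool_pos: [0.6574, 0.2107, 0.0472]
tcp_rot: [3.14, 0.004, -0.001]
force: [0.5, -1.1, -1.7]
width: 0.0253
```

Call:
apply_moves(
  targets=[
    {"tx": 0, "ty": 0, "tz": -0.15, "rx": 0, "ry": 0, "rz": 0, "grip": 1},
    {"tx": 0, "ty": 0, "tz": -0.3, "rx": 0, "ry": 0, "rz": 0, "grip": 1},
    {"tx": 0, "ty": 0, "tz": -0.4, "rx": 0, "ry": 0, "rz": 0, "grip": 1},
    {"tx": 0, "ty": 0, "tz": -0.5, "rx": 0, "ry": 0, "rz": 0, "grip": 1},
    {"tx": 0, "ty": 0, "tz": -0.5, "rx": 0, "ry": 0, "rz": 0, "grip": 1},
  ],
)

```text
clock: 6.15
tool_pos: [0.6575, 0.2107, 0.0423]
tcp_rot: [3.14, 0.004, -0.001]
force: [0.3, -0.3, -1.8]
width: 0.0255
```

Call:
apply_moves(
  targets=[
    {"tx": 0, "ty": 0, "tz": -0.1, "rx": 0, "ry": 0, "rz": 0, "grip": 1},
    {"tx": 0, "ty": 0, "tz": -0.15, "rx": 0, "ry": 0, "rz": 0, "grip": 1},
    {"tx": 0, "ty": 0, "tz": -0.15, "rx": 0, "ry": 0, "rz": 0, "grip": 1},
  ],
)

```text
clock: 6.45
tool_pos: [0.6576, 0.2107, 0.0421]
tcp_rot: [3.14, 0.004, -0.001]
force: [-5.1, -0.4, 6.3]
width: 0.0257
```

Call:
apply_moves(
  targets=[
    {"tx": 0, "ty": 0, "tz": 0, "rx": 0, "ry": 0, "rz": 0, "grip": 3},
    {"tx": 0, "ty": 0, "tz": 0, "rx": 0, "ry": 0, "rz": 0, "grip": 5},
    {"tx": 0, "ty": 0, "tz": 0, "rx": 0, "ry": 0, "rz": 0, "grip": 6.5},
    {"tx": 0, "ty": 0, "tz": 0, "rx": 0, "ry": 0, "rz": 0, "grip": 6.5},
    {"tx": 0, "ty": 0, "tz": 1, "rx": 0, "ry": 0, "rz": 0, "grip": 6.5},
    {"tx": 0, "ty": 0, "tz": 5, "rx": 0, "ry": 0, "rz": 0, "grip": 6.5},
    {"tx": 0, "ty": 0, "tz": 9, "rx": 0, "ry": 0, "rz": 0, "grip": 6.5},
    {"tx": 0, "ty": 0, "tz": 12, "rx": 0, "ry": 0, "rz": 0, "grip": 6.5},
    {"tx": 0, "ty": 0, "tz": 13, "rx": 0, "ry": 0, "rz": 0, "grip": 6.5},
  ],
)

```text
clock: 7.35
tool_pos: [0.6601, 0.2111, 0.1778]
tcp_rot: [3.141, 0.004, 0.012]
force: [0.1, -0.9, 0.7]
width: 0.0653
```

```bash
python3 wv.py w3; python3 pl.py wristW.npy .6575 .2107 .01 .06;python3 -c "
from h import *
s=ctrl.read_state();print(s['tool_pos'],s['force'],s['width'])"
```

```text
A 1526 0.09392435290187466 ((0.0, 0.0), 0.0) [0.44783052 0.17423645 0.09128831]
[0.65982538 0.21109766 0.17719731] 7.4
n [1.46317518e-04 2.03522664e-02 9.99792860e-01] tiltdeg 1.166209627685758 c [0.65767187 0.21224176 0.03052309] 3744 circ ((657.5200805664062, 210.55209350585938), 47.220664978027344)
[0.65982538 0.21109766 0.17719731] [0.47797825 0.2369019  2.28558448] 0.06494537773093097
```

View pics/w3.png

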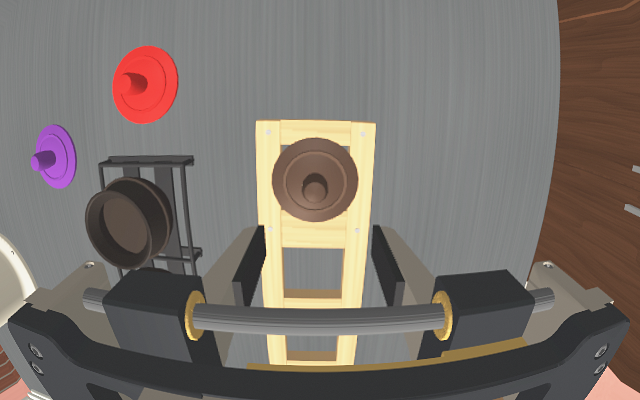

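Lid A sits flat in the leftmost opening. D is next.

Call:
apply_moves(
  targets=[
    {"tx": -3, "ty": -2.2, "tz": 2.5, "rx": 0, "ry": 0, "rz": 0, "grip": 6.5},
    {"tx": -7, "ty": -5.2, "tz": 3, "rx": 0, "ry": 0, "rz": 0, "grip": 6.5},
    {"tx": -11, "ty": -8.2, "tz": 3, "rx": 0, "ry": 0, "rz": 0, "grip": 6.5},
    {"tx": -15, "ty": -11.2, "tz": 3, "rx": 0, "ry": 0, "rz": 0, "grip": 6.5},
    {"tx": -19, "ty": -14.2, "tz": 3, "rx": 0, "ry": 0, "rz": 0, "grip": 6.5},
    {"tx": -21.3, "ty": -15.9, "tz": 3, "rx": 0, "ry": 0, "rz": 0, "grip": 6.5},
    {"tx": -21.3, "ty": -15.9, "tz": 3, "rx": 0, "ry": 0, "rz": 0, "grip": 6.5},
  ],
)

```text
clock: 8.1
tool_pos: [0.4436, 0.0509, 0.2051]
tcp_rot: [3.141, 0.0, 0.005]
force: [0.3, 0.3, 0.9]
width: 0.0648
```

```bash
python3 wv.py w4
```

```text
A 3058 0.09451363578061607 ((0.0, 0.0), 0.0) [0.44789478 0.17334643 0.09215651]
D 9792 0.15456643428386352 ((445.1492614746094, 52.73867416381836), 51.84589385986328) [0.4450025  0.05246384 0.15220485]
C 3594 0.12793612732372256 ((0.0, 0.0), 0.0) [ 0.44138135 -0.05943307  0.12746988]
B 1298 0.11353330616124765 ((0.0, 0.0), 0.0) [ 0.43573514 -0.15320509  0.11111641]
[0.44529552 0.05161256 0.2056837 ] 8.15
```

Call:
apply_moves(
  targets=[
    {"tx": 0, "ty": 0.1, "tz": -4, "rx": 0, "ry": 0, "rz": 0, "grip": 6.5},
    {"tx": 0, "ty": 0.1, "tz": -7.2, "rx": 0, "ry": 0, "rz": 0, "grip": 6.5},
    {"tx": 0, "ty": 0.1, "tz": -8.1, "rx": 0, "ry": 0, "rz": 0, "grip": 6.5},
    {"tx": 0, "ty": 0.1, "tz": -8.1, "rx": 0, "ry": 0, "rz": 0, "grip": 4},
    {"tx": 0, "ty": 0.1, "tz": -8.1, "rx": 0, "ry": 0, "rz": 0, "grip": 3},
    {"tx": 0, "ty": 0.1, "tz": -8.1, "rx": 0, "ry": 0, "rz": 0, "grip": 1},
    {"tx": 0, "ty": 0.1, "tz": -8.1, "rx": 0, "ry": 0, "rz": 0, "grip": 1},
    {"tx": 0, "ty": 0.1, "tz": -8.1, "rx": 0, "ry": 0, "rz": 0, "grip": 1},
    {"tx": 0, "ty": 0.1, "tz": -8.1, "rx": 0, "ry": 0, "rz": 0, "grip": 1},
    {"tx": 0, "ty": 0.1, "tz": -8.1, "rx": 0, "ry": 0, "rz": 0, "grip": 1},
  ],
)

```text
clock: 9.15
tool_pos: [0.4456, 0.0525, 0.1255]
tcp_rot: [3.141, 0.001, 0.009]
force: [-1.9, -0.3, 6.2]
width: 0.0256
```

Call:
apply_moves(
  targets=[
    {"tx": 0, "ty": 0, "tz": 0.7, "rx": 0, "ry": 0, "rz": 0, "grip": 1},
    {"tx": 0, "ty": 0, "tz": 2, "rx": 0, "ry": 0, "rz": 0, "grip": 1},
    {"tx": 0, "ty": 0, "tz": 4, "rx": 0, "ry": 0, "rz": 0, "grip": 1},
    {"tx": 1, "ty": 0.2, "tz": 5, "rx": 0, "ry": 0, "rz": 0, "grip": 1},
    {"tx": 4, "ty": 0.7, "tz": 5, "rx": 0, "ry": 0, "rz": 0, "grip": 1},
    {"tx": 8, "ty": 1.4, "tz": 5, "rx": 0, "ry": 0, "rz": 0, "grip": 1},
    {"tx": 12, "ty": 2.1, "tz": 5, "rx": 0, "ry": 0, "rz": 0, "grip": 1},
    {"tx": 16, "ty": 2.8, "tz": 3, "rx": 0, "ry": 0, "rz": 0, "grip": 1},
    {"tx": 19.5, "ty": 3.4, "tz": 0, "rx": 0, "ry": 0, "rz": 0, "grip": 1},
    {"tx": 20.9, "ty": 3.8, "tz": -2, "rx": 0, "ry": 0, "rz": 0, "grip": 1},
  ],
)

```text
clock: 10.15
tool_pos: [0.6566, 0.0908, 0.1038]
tcp_rot: [3.141, 0.001, 0.009]
force: [-1.6, 0.4, -2.1]
width: 0.0255
```

```bash
python3 wv.py w5; python3 -c "
from h import *
s=ctrl.read_state();print(s['tool_pos'],s['force'],s['width'])"; python3 pl.py wristW.npy .6545 .0908 .06 .125
```

```text
A 2547 0.09408461551112665 ((0.0, 0.0), 0.0) [0.44720787 0.17427949 0.09157183]
D 2574 0.10566668681775652 ((0.0, 0.0), 0.0) [0.4443805  0.06468688 0.1031174 ]
[0.65490135 0.09114986 0.0999133 ] 10.2
[0.65490135 0.09114986 0.0999133 ] [-4.49270511 -1.0733178  -3.3822983 ] 0.025344271024682202
n [-0.00431754  0.01285504  0.99990805] tiltdeg 0.7769961803157577 c [0.65510381 0.11031073 0.09198625] 8300 circ ((656.0369262695312, 91.86051177978516), 51.00907516479492)
```

View pics/w5.png

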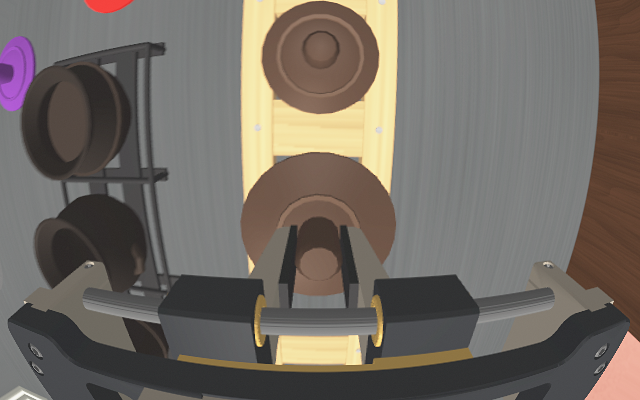

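Call:
apply_moves(
  targets=[
    {"tx": 0, "ty": 0, "tz": -1.5, "rx": 0, "ry": 0, "rz": 0, "grip": 1},
    {"tx": 0, "ty": 0, "tz": -3.5, "rx": 0, "ry": 0, "rz": 0, "grip": 1},
    {"tx": 0, "ty": 0, "tz": -4.6, "rx": 0, "ry": 0, "rz": 0, "grip": 1},
    {"tx": 0, "ty": 0, "tz": -5.1, "rx": 0, "ry": 0, "rz": 0, "grip": 1},
    {"tx": 0, "ty": 0, "tz": -5.3, "rx": 0, "ry": 0, "rz": 0, "grip": 1},
    {"tx": 0, "ty": 0, "tz": -5.45, "rx": 0, "ry": 0, "rz": 0, "grip": 1},
    {"tx": 0, "ty": 0, "tz": -5.5, "rx": 0, "ry": 0, "rz": 0, "grip": 1},
  ],
)

```text
clock: 10.9
tool_pos: [0.6555, 0.0911, 0.0459]
tcp_rot: [-3.141, -0.001, -0.004]
force: [-0.0, -0.1, -2.1]
width: 0.0254
```

Call:
apply_moves(
  targets=[
    {"tx": 0, "ty": 0, "tz": -0.15, "rx": 0, "ry": 0, "rz": 0, "grip": 1},
    {"tx": 0, "ty": 0, "tz": -0.3, "rx": 0, "ry": 0, "rz": 0, "grip": 1},
    {"tx": 0, "ty": 0, "tz": -0.4, "rx": 0, "ry": 0, "rz": 0, "grip": 1},
    {"tx": 0, "ty": 0, "tz": -0.4, "rx": 0, "ry": 0, "rz": 0, "grip": 1},
  ],
)

```text
clock: 11.3
tool_pos: [0.6557, 0.0911, 0.0426]
tcp_rot: [-3.141, -0.001, -0.004]
force: [-2.3, -0.1, 2.9]
width: 0.0257
```

Call:
apply_moves(
  targets=[
    {"tx": 0, "ty": 0, "tz": 0, "rx": 0, "ry": 0, "rz": 0, "grip": 3},
    {"tx": 0, "ty": 0, "tz": 0, "rx": 0, "ry": 0, "rz": 0, "grip": 5},
    {"tx": 0, "ty": 0, "tz": 0, "rx": 0, "ry": 0, "rz": 0, "grip": 6.5},
    {"tx": 0, "ty": 0, "tz": 0, "rx": 0, "ry": 0, "rz": 0, "grip": 6.5},
    {"tx": 0, "ty": 0, "tz": 1, "rx": 0, "ry": 0, "rz": 0, "grip": 6.5},
    {"tx": 0, "ty": 0, "tz": 5, "rx": 0, "ry": 0, "rz": 0, "grip": 6.5},
    {"tx": 0, "ty": 0, "tz": 9, "rx": 0, "ry": 0, "rz": 0, "grip": 6.5},
    {"tx": 0, "ty": 0, "tz": 12, "rx": 0, "ry": 0, "rz": 0, "grip": 6.5},
    {"tx": 0, "ty": 0, "tz": 13, "rx": 0, "ry": 0, "rz": 0, "grip": 6.5},
  ],
)

```text
clock: 12.2
tool_pos: [0.6583, 0.0911, 0.1781]
tcp_rot: [3.142, 0.001, 0.017]
force: [0.2, -0.2, -0.2]
width: 0.065
```

```bash
python3 wv.py w6; python3 pl.py wristW.npy .6555 .091 .01 .06
```

```text
A 1903 0.09409616120392872 ((0.0, 0.0), 0.0) [0.44813534 0.17425867 0.09164723]
D 2722 0.10572042763550586 ((0.0, 0.0), 0.0) [0.44496839 0.05382782 0.10313318]
[0.65798395 0.09107599 0.17750941] 12.25
n [-0.00134881  0.00316326  0.99999409] tiltdeg 0.1970305708870721 c [0.65514961 0.09384578 0.0302338 ] 4764 circ ((655.3084716796875, 91.27608489990234), 51.7793083190918)
```

Call:
apply_moves(
  targets=[
    {"tx": -3, "ty": -2.2, "tz": 2.5, "rx": 0, "ry": 0, "rz": 0, "grip": 6.5},
    {"tx": -7, "ty": -5.2, "tz": 3, "rx": 0, "ry": 0, "rz": 0, "grip": 6.5},
    {"tx": -11, "ty": -8.2, "tz": 3, "rx": 0, "ry": 0, "rz": 0, "grip": 6.5},
    {"tx": -15, "ty": -11.2, "tz": 3, "rx": 0, "ry": 0, "rz": 0, "grip": 6.5},
    {"tx": -19, "ty": -14.2, "tz": 3, "rx": 0, "ry": 0, "rz": 0, "grip": 6.5},
    {"tx": -21.6, "ty": -16.1, "tz": 3, "rx": 0, "ry": 0, "rz": 0, "grip": 6.5},
    {"tx": -21.6, "ty": -16.1, "tz": 3, "rx": 0, "ry": 0, "rz": 0, "grip": 6.5},
  ],
)

```text
clock: 12.95
tool_pos: [0.4388, -0.0711, 0.2055]
tcp_rot: [-3.141, 0.005, -0.01]
force: [0.9, -0.3, -0.4]
width: 0.0647
```

```bash
python3 wv.py w7
```

```text
D 4711 0.10626751543274786 ((0.0, 0.0), 0.0) [0.44494819 0.05412439 0.10375173]
C 8244 0.1450014894590634 ((441.80804443359375, -68.81005859375), 48.86350631713867) [ 0.44215394 -0.06842349  0.14294334]
B 3936 0.13270744550845784 ((0.0, 0.0), 0.0) [ 0.43656873 -0.17742685  0.13224524]
[ 0.44044652 -0.07030624  0.20598644] 13.0
```

Call:
apply_moves(
  targets=[
    {"tx": 0.15, "ty": 0.13, "tz": -4, "rx": 0, "ry": 0, "rz": 0, "grip": 6.5},
    {"tx": 0.15, "ty": 0.13, "tz": -8, "rx": 0, "ry": 0, "rz": 0, "grip": 6.5},
    {"tx": 0.15, "ty": 0.13, "tz": -8.95, "rx": 0, "ry": 0, "rz": 0, "grip": 6.5},
    {"tx": 0.15, "ty": 0.13, "tz": -8.95, "rx": 0, "ry": 0, "rz": 0, "grip": 4},
    {"tx": 0.15, "ty": 0.13, "tz": -8.95, "rx": 0, "ry": 0, "rz": 0, "grip": 3},
    {"tx": 0.15, "ty": 0.13, "tz": -8.95, "rx": 0, "ry": 0, "rz": 0, "grip": 1},
    {"tx": 0.15, "ty": 0.13, "tz": -8.95, "rx": 0, "ry": 0, "rz": 0, "grip": 1},
    {"tx": 0.15, "ty": 0.13, "tz": -8.95, "rx": 0, "ry": 0, "rz": 0, "grip": 1},
    {"tx": 0.15, "ty": 0.13, "tz": -8.95, "rx": 0, "ry": 0, "rz": 0, "grip": 1},
    {"tx": 0.15, "ty": 0.13, "tz": -8.95, "rx": 0, "ry": 0, "rz": 0, "grip": 1},
  ],
)

```text
clock: 14.0
tool_pos: [0.4426, -0.0693, 0.1175]
tcp_rot: [-3.141, 0.004, -0.015]
force: [-1.2, 0.6, 6.4]
width: 0.0255
```

Call:
apply_moves(
  targets=[
    {"tx": 0, "ty": 0, "tz": 0.7, "rx": 0, "ry": 0, "rz": 0, "grip": 1},
    {"tx": 0, "ty": 0, "tz": 2, "rx": 0, "ry": 0, "rz": 0, "grip": 1},
    {"tx": 0, "ty": 0, "tz": 4, "rx": 0, "ry": 0, "rz": 0, "grip": 1},
    {"tx": 1, "ty": 0.2, "tz": 5, "rx": 0, "ry": 0, "rz": 0, "grip": 1},
    {"tx": 4, "ty": 0.7, "tz": 5, "rx": 0, "ry": 0, "rz": 0, "grip": 1},
    {"tx": 8, "ty": 1.4, "tz": 5, "rx": 0, "ry": 0, "rz": 0, "grip": 1},
    {"tx": 12, "ty": 2.1, "tz": 5, "rx": 0, "ry": 0, "rz": 0, "grip": 1},
    {"tx": 16, "ty": 3, "tz": 3, "rx": 0, "ry": 0, "rz": 0, "grip": 1},
    {"tx": 19.5, "ty": 3.7, "tz": 0.5, "rx": 0, "ry": 0, "rz": 0, "grip": 1},
    {"tx": 21, "ty": 4, "tz": -1.2, "rx": 0, "ry": 0, "rz": 0, "grip": 1},
  ],
)

```text
clock: 15.0
tool_pos: [0.6544, -0.0284, 0.1041]
tcp_rot: [-3.141, 0.002, -0.014]
force: [-0.3, 0.5, -1.8]
width: 0.025
```

```bash
python3 wv.py w8; python3 pl.py wristW.npy .6525 -.029 .06 .125
```

```text
A 762 0.09431743358588891 ((0.0, 0.0), 0.0) [0.44270908 0.14909837 0.09169565]
D 4898 0.10585404271117035 ((0.0, 0.0), 0.0) [0.44441515 0.05408163 0.10339452]
C 1588 0.09780132007276562 ((0.0, 0.0), 0.0) [ 0.44173476 -0.05706166  0.09534153]
[ 0.6532905  -0.02801356  0.10092708] 15.05
n [-0.00673045  0.01508771  0.99986352] tiltdeg 0.9466169624122067 c [ 0.65327152 -0.01072867  0.09244876] 7650 circ ((653.9232788085938, -27.664663314819336), 48.18854522705078)
```

Call:
apply_moves(
  targets=[
    {"tx": 0, "ty": -0.1, "tz": -1.5, "rx": 0, "ry": 0, "rz": 0, "grip": 1},
    {"tx": 0, "ty": -0.1, "tz": -3.5, "rx": 0, "ry": 0, "rz": 0, "grip": 1},
    {"tx": 0, "ty": -0.1, "tz": -4.6, "rx": 0, "ry": 0, "rz": 0, "grip": 1},
    {"tx": 0, "ty": -0.1, "tz": -5.1, "rx": 0, "ry": 0, "rz": 0, "grip": 1},
    {"tx": 0, "ty": -0.1, "tz": -5.4, "rx": 0, "ry": 0, "rz": 0, "grip": 1},
    {"tx": 0, "ty": -0.1, "tz": -5.55, "rx": 0, "ry": 0, "rz": 0, "grip": 1},
    {"tx": 0, "ty": -0.1, "tz": -5.6, "rx": 0, "ry": 0, "rz": 0, "grip": 1},
  ],
)

```text
clock: 15.75
tool_pos: [0.6538, -0.0291, 0.0458]
tcp_rot: [-3.14, 0.002, -0.011]
force: [0.1, 0.4, -2.2]
width: 0.025
```

Call:
apply_moves(
  targets=[
    {"tx": 0, "ty": 0, "tz": -0.15, "rx": 0, "ry": 0, "rz": 0, "grip": 1},
    {"tx": 0, "ty": 0, "tz": -0.3, "rx": 0, "ry": 0, "rz": 0, "grip": 1},
    {"tx": 0, "ty": 0, "tz": -0.4, "rx": 0, "ry": 0, "rz": 0, "grip": 1},
    {"tx": 0, "ty": 0, "tz": -0.4, "rx": 0, "ry": 0, "rz": 0, "grip": 1},
  ],
)

```text
clock: 16.15
tool_pos: [0.6541, -0.0292, 0.0425]
tcp_rot: [-3.14, 0.002, -0.012]
force: [-2.0, -0.8, 3.7]
width: 0.026
```

Contact at the expected height, so I'm releasing.

Call:
apply_moves(
  targets=[
    {"tx": 0, "ty": 0, "tz": 0, "rx": 0, "ry": 0, "rz": 0, "grip": 3},
    {"tx": 0, "ty": 0, "tz": 0, "rx": 0, "ry": 0, "rz": 0, "grip": 5},
    {"tx": 0, "ty": 0, "tz": 0, "rx": 0, "ry": 0, "rz": 0, "grip": 6.5},
    {"tx": 0, "ty": 0, "tz": 0, "rx": 0, "ry": 0, "rz": 0, "grip": 6.5},
    {"tx": 0, "ty": 0, "tz": 1, "rx": 0, "ry": 0, "rz": 0, "grip": 6.5},
    {"tx": 0, "ty": 0, "tz": 5, "rx": 0, "ry": 0, "rz": 0, "grip": 6.5},
    {"tx": 0, "ty": 0, "tz": 9, "rx": 0, "ry": 0, "rz": 0, "grip": 6.5},
    {"tx": 0, "ty": 0, "tz": 12, "rx": 0, "ry": 0, "rz": 0, "grip": 6.5},
    {"tx": 0, "ty": 0, "tz": 13, "rx": 0, "ry": 0, "rz": 0, "grip": 6.5},
  ],
)

```text
clock: 17.05
tool_pos: [0.6565, -0.0297, 0.178]
tcp_rot: [3.141, -0.002, 0.024]
force: [0.1, -0.7, 0.5]
width: 0.065
```

```bash
python3 wv.py w9; python3 pl.py wristW.npy .6535 -.029 .01 .06
```

```text
A 779 0.09443835067121252 ((0.0, 0.0), 0.0) [0.44657455 0.15621089 0.09174455]
D 3357 0.10599448383257051 ((0.0, 0.0), 0.0) [0.44461335 0.05379186 0.10332254]
C 1974 0.09791487208022945 ((0.0, 0.0), 0.0) [ 0.44224336 -0.0680177   0.0952503 ]
[ 0.6562877  -0.02966152  0.17741062] 17.1
n [-0.00151597  0.0031516   0.99999388] tiltdeg 0.2003779876947484 c [ 0.65399406 -0.02662399  0.03028499] 4391 circ ((654.037841796875, -28.69106674194336), 48.896202087402344)
```

Call:
apply_moves(
  targets=[
    {"tx": -3, "ty": -2.2, "tz": 2.5, "rx": 0, "ry": 0, "rz": 0, "grip": 6.5},
    {"tx": -7, "ty": -5.2, "tz": 3, "rx": 0, "ry": 0, "rz": 0, "grip": 6.5},
    {"tx": -11, "ty": -8, "tz": 3, "rx": 0, "ry": 0, "rz": 0, "grip": 6.5},
    {"tx": -15, "ty": -11, "tz": 3, "rx": 0, "ry": 0, "rz": 0, "grip": 6.5},
    {"tx": -19, "ty": -13.9, "tz": 3, "rx": 0, "ry": 0, "rz": 0, "grip": 6.5},
    {"tx": -21.9, "ty": -15.8, "tz": 3, "rx": 0, "ry": 0, "rz": 0, "grip": 6.5},
    {"tx": -21.9, "ty": -15.8, "tz": 3, "rx": 0, "ry": 0, "rz": 0, "grip": 6.5},
  ],
)

```text
clock: 17.8
tool_pos: [0.4339, -0.1889, 0.2055]
tcp_rot: [-3.14, 0.009, -0.018]
force: [0.8, 0.0, 0.4]
width: 0.0649
```

```bash
python3 wv.py w10
```

```text
C 4123 0.0983434084543864 ((0.0, 0.0), 0.0) [ 0.44207008 -0.06817136  0.09586375]
B 8955 0.15079940669527375 ((436.79132080078125, -187.2163543701172), 50.40093231201172) [ 0.43657018 -0.18695894  0.14863028]
[ 0.43552847 -0.18799978  0.20578063] 17.85
```

Call:
apply_moves(
  targets=[
    {"tx": 0.1, "ty": 0.08, "tz": -4, "rx": 0, "ry": 0, "rz": 0, "grip": 6.5},
    {"tx": 0.1, "ty": 0.08, "tz": -7.6, "rx": 0, "ry": 0, "rz": 0, "grip": 6.5},
    {"tx": 0.1, "ty": 0.08, "tz": -8.5, "rx": 0, "ry": 0, "rz": 0, "grip": 6.5},
    {"tx": 0.1, "ty": 0.08, "tz": -8.5, "rx": 0, "ry": 0, "rz": 0, "grip": 4},
    {"tx": 0.1, "ty": 0.08, "tz": -8.5, "rx": 0, "ry": 0, "rz": 0, "grip": 3},
    {"tx": 0.1, "ty": 0.08, "tz": -8.5, "rx": 0, "ry": 0, "rz": 0, "grip": 1},
    {"tx": 0.1, "ty": 0.08, "tz": -8.5, "rx": 0, "ry": 0, "rz": 0, "grip": 1},
    {"tx": 0.1, "ty": 0.08, "tz": -8.5, "rx": 0, "ry": 0, "rz": 0, "grip": 1},
    {"tx": 0.1, "ty": 0.08, "tz": -8.5, "rx": 0, "ry": 0, "rz": 0, "grip": 1},
    {"tx": 0.1, "ty": 0.08, "tz": -8.5, "rx": 0, "ry": 0, "rz": 0, "grip": 1},
  ],
)

```text
clock: 18.85
tool_pos: [0.437, -0.1876, 0.1217]
tcp_rot: [-3.141, 0.007, -0.022]
force: [-1.4, 0.2, 6.5]
width: 0.0258
```

Call:
apply_moves(
  targets=[
    {"tx": 0, "ty": 0, "tz": 0.7, "rx": 0, "ry": 0, "rz": 0, "grip": 1},
    {"tx": 0, "ty": 0, "tz": 2, "rx": 0, "ry": 0, "rz": 0, "grip": 1},
    {"tx": 0, "ty": 0, "tz": 4, "rx": 0, "ry": 0, "rz": 0, "grip": 1},
    {"tx": 1, "ty": 0.2, "tz": 5, "rx": 0, "ry": 0, "rz": 0, "grip": 1},
    {"tx": 4, "ty": 0.7, "tz": 5, "rx": 0, "ry": 0, "rz": 0, "grip": 1},
    {"tx": 8, "ty": 1.4, "tz": 5, "rx": 0, "ry": 0, "rz": 0, "grip": 1},
    {"tx": 12, "ty": 2.1, "tz": 5, "rx": 0, "ry": 0, "rz": 0, "grip": 1},
    {"tx": 16, "ty": 3, "tz": 3, "rx": 0, "ry": 0, "rz": 0, "grip": 1},
    {"tx": 19.7, "ty": 3.6, "tz": 0.2, "rx": 0, "ry": 0, "rz": 0, "grip": 1},
    {"tx": 21.4, "ty": 3.85, "tz": -1.6, "rx": 0, "ry": 0, "rz": 0, "grip": 1},
  ],
)

```text
clock: 19.85
tool_pos: [0.6527, -0.1479, 0.1041]
tcp_rot: [-3.14, 0.005, -0.02]
force: [0.4, -0.5, -1.9]
width: 0.0255
```

```bash
python3 wv.py w11; python3 pl.py wristW.npy .651 -.149 .06 .125
```

```text
D 1550 0.10604761352522052 ((0.0, 0.0), 0.0) [0.43387498 0.02971067 0.10368662]
C 3340 0.09801196245413438 ((0.0, 0.0), 0.0) [ 0.44135066 -0.06797836  0.09536904]
B 1835 0.10178162882636513 ((0.0, 0.0), 0.0) [ 0.43567507 -0.17642906  0.09926868]
[ 0.6519528  -0.14707608  0.10063901] 19.9
n [-0.00653937  0.01757218  0.99982421] tiltdeg 1.074331804126405 c [ 0.65208989 -0.12807405  0.09278017] 7480 circ ((651.931640625, -143.19227600097656), 48.17282485961914)
```

View pics/w11.png

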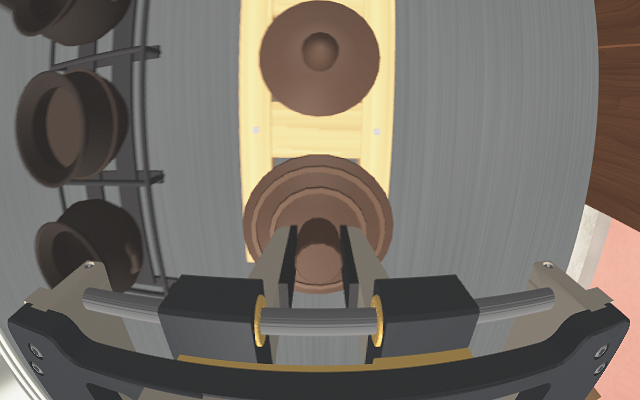

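Call:
apply_moves(
  targets=[
    {"tx": -0.1, "ty": -0.2, "tz": -1.5, "rx": 0, "ry": 0, "rz": 0, "grip": 1},
    {"tx": -0.1, "ty": -0.2, "tz": -3.5, "rx": 0, "ry": 0, "rz": 0, "grip": 1},
    {"tx": -0.1, "ty": -0.2, "tz": -4.6, "rx": 0, "ry": 0, "rz": 0, "grip": 1},
    {"tx": -0.1, "ty": -0.2, "tz": -5.1, "rx": 0, "ry": 0, "rz": 0, "grip": 1},
    {"tx": -0.1, "ty": -0.2, "tz": -5.4, "rx": 0, "ry": 0, "rz": 0, "grip": 1},
    {"tx": -0.1, "ty": -0.2, "tz": -5.55, "rx": 0, "ry": 0, "rz": 0, "grip": 1},
    {"tx": -0.1, "ty": -0.2, "tz": -5.55, "rx": 0, "ry": 0, "rz": 0, "grip": 1},
  ],
)

```text
clock: 20.6
tool_pos: [0.6514, -0.1493, 0.046]
tcp_rot: [-3.139, 0.005, -0.017]
force: [0.6, -0.1, -1.8]
width: 0.0257
```

Call:
apply_moves(
  targets=[
    {"tx": 0, "ty": 0, "tz": -0.15, "rx": 0, "ry": 0, "rz": 0, "grip": 1},
    {"tx": 0, "ty": 0, "tz": -0.3, "rx": 0, "ry": 0, "rz": 0, "grip": 1},
    {"tx": 0, "ty": 0, "tz": -0.4, "rx": 0, "ry": 0, "rz": 0, "grip": 1},
    {"tx": 0, "ty": 0, "tz": -0.4, "rx": 0, "ry": 0, "rz": 0, "grip": 1},
  ],
)

```text
clock: 21.0
tool_pos: [0.6517, -0.1494, 0.0428]
tcp_rot: [-3.139, 0.005, -0.018]
force: [-1.4, 1.0, 3.3]
width: 0.0257
```

Call:
apply_moves(
  targets=[
    {"tx": 0, "ty": 0, "tz": 0, "rx": 0, "ry": 0, "rz": 0, "grip": 3},
    {"tx": 0, "ty": 0, "tz": 0, "rx": 0, "ry": 0, "rz": 0, "grip": 5},
    {"tx": 0, "ty": 0, "tz": 0, "rx": 0, "ry": 0, "rz": 0, "grip": 6.5},
    {"tx": 0, "ty": 0, "tz": 0, "rx": 0, "ry": 0, "rz": 0, "grip": 6.5},
    {"tx": 0, "ty": 0, "tz": 1, "rx": 0, "ry": 0, "rz": 0, "grip": 6.5},
    {"tx": 0, "ty": 0, "tz": 5, "rx": 0, "ry": 0, "rz": 0, "grip": 6.5},
    {"tx": 0, "ty": 0, "tz": 9, "rx": 0, "ry": 0, "rz": 0, "grip": 6.5},
    {"tx": 0, "ty": 0, "tz": 13, "rx": 0, "ry": 0, "rz": 0, "grip": 6.5},
    {"tx": -2, "ty": -3, "tz": 16, "rx": 0, "ry": 0, "rz": 0, "grip": 6.5},
    {"tx": -5, "ty": -7, "tz": 18, "rx": 0, "ry": 0, "rz": 0, "grip": 6.5},
  ],
)

```text
clock: 22.0
tool_pos: [0.6053, -0.2166, 0.226]
tcp_rot: [3.141, 0.0, 0.027]
force: [0.0, -1.7, 0.6]
width: 0.0651
```

Call:
apply_moves(
  targets=[
    {"tx": -4, "ty": -3, "tz": 1, "rx": 0, "ry": 0, "rz": 0, "grip": 6.5},
    {"tx": -8, "ty": -6, "tz": 1, "rx": 0, "ry": 0, "rz": 0, "grip": 6.5},
    {"tx": -12, "ty": -9, "tz": 1, "rx": 0, "ry": 0, "rz": 0, "grip": 6.5},
    {"tx": -16, "ty": -12, "tz": 1, "rx": 0, "ry": 0, "rz": 0, "grip": 6.5},
    {"tx": -20, "ty": -15, "tz": 1, "rx": 0, "ry": 0, "rz": 0, "grip": 6.5},
    {"tx": -24, "ty": -18, "tz": 1, "rx": 0, "ry": 0, "rz": 0, "grip": 6.5},
    {"tx": -25, "ty": -20, "tz": 1, "rx": 0, "ry": 0, "rz": 0, "grip": 6.5},
    {"tx": -25, "ty": -20, "tz": 1, "rx": 0, "ry": 0, "rz": 0, "grip": 6.5},
  ],
)

```text
clock: 22.8
tool_pos: [0.3534, -0.419, 0.2368]
tcp_rot: [3.139, -0.007, 0.027]
force: [0.8, 0.2, 0.1]
width: 0.0649
```

```bash
python3 - <<'E'
from h import *
from pl import plane
for n in ["top","scene"]:
    p,d=optics.read_camera(n);W=cloud(n,d);cv2.imwrite(f"pics/{n}9.png",p[:,:,::-1])
    for x,y in [(.6575,.2107),(.6555,.091),(.654,-.029),(.6517,-.149)]: plane(W,x,y,.015,.055)
E
```

```text
n [-0.00519004  0.00650341  0.99996538] tiltdeg 0.4767354868980175 c [0.65606043 0.20759451 0.02818145] 704 circ ((657.3821411132812, 208.93228149414062), 47.23011779785156)
n [-0.00154104  0.00191249  0.99999698] tiltdeg 0.14072437925398587 c [0.65411165 0.08996253 0.02826898] 918 circ ((655.0108032226562, 90.142822265625), 51.601932525634766)
n [0.00174648 0.00842853 0.99996295] tiltdeg 0.49318396521267177 c [ 0.65217653 -0.02863975  0.02862713] 807 circ ((652.244140625, -27.487852096557617), 50.45050811767578)
n [0.0043105  0.00615687 0.99997176] tiltdeg 0.4306285977982048 c [ 0.64977625 -0.14820461  0.02918473] 802 circ ((650.91162109375, -149.39317321777344), 49.929100036621094)
n [8.92418809e-04 4.70620602e-03 9.99988528e-01] tiltdeg 0.2744519390656606 c [0.66332953 0.20432996 0.03064672] 776 circ ((659.2801513671875, 208.75608825683594), 47.57695770263672)
n [ 0.00309416 -0.00392262  0.99998752] tiltdeg 0.28625535346847375 c [0.66150747 0.08772649 0.03063445] 1130 circ ((657.4835205078125, 89.96996307373047), 51.77769088745117)
n [ 0.00138576 -0.00136531  0.99999811] tiltdeg 0.1114607566929991 c [ 0.65865024 -0.0318712   0.0307384 ] 1104 circ ((655.396240234375, -29.582489013671875), 48.96531295776367)
n [0.00778045 0.00460891 0.99995911] tiltdeg 0.5181377691896201 c [ 0.65750452 -0.14982202  0.03106276] 1219 circ ((653.271728515625, -149.6832275390625), 49.98311233520508)
```

View pics/top9.png

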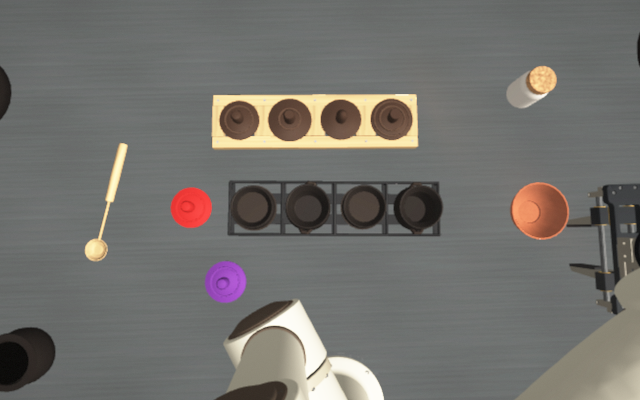

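View pics/scene9.png

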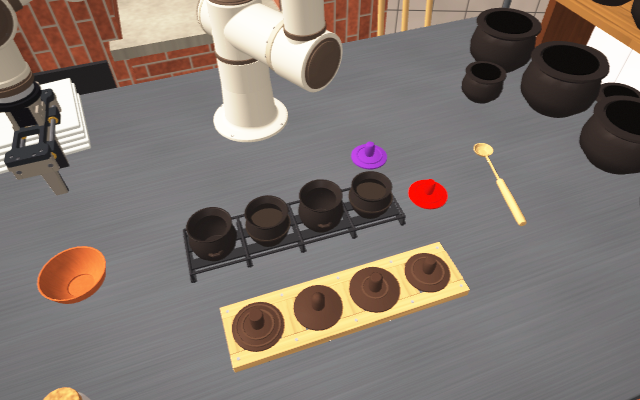

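All four lids lie flat in left-to-right order A, D, C, B: top view (238,119), (290,118), (341,118), (391,118). The pots are standing in place and the arm is clear.

```bash
python3 -c "
from rig import workorder
print(workorder.hand_in())"
```

```text
the job is handed in; nothing more can be done
None
```

I moved the four lids one at a time from the pots to the lid rack, in the pots' left-to-right order A, D, C, B, and handed the job in at about 23 s. Each lid was held by its knob, lowered until a light contact of about 5–8 N, and then released.

- **Lids:** In the last top and scene pictures, all four discs lie level, within about 0.5° of tilt, and knob up. They are at the expected height and centred within about 2–3 mm of their openings. The wrist camera earlier read 1.2° for lid A, but the last views put it at 0.5° or less.
- **Pots and look-alikes:** The pots still stand in their places. The red and purple look-alikes were not touched.
- **Arm:** It ended well clear of everything, with the force reading near zero.
- **Camera disagreement:** The top and scene cameras differed by about 2–4 mm, which is within the openings' play. No check failed.

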